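# Start the tea-cake press with its key

### The job

The tea-cake press has stalled; its red-headed key still stands at run. Turn the red-headed key clockwise as far as it goes to start, hold it there for a good second, then let it go so that it goes back to run. Leave the blue-headed key, which belongs to the dehumidifier, as it is.

Things in the scene. Friction and masses are not known exactly. Their poses are not given: they have to be found in the camera images.
- red_key (a joint): turn of the red-headed key, rad: 0 at run (its rest, on the green mark), growing clockwise seen from above; the hard stop at 1.0 (57 degrees, on the yellow mark) is start. A spring pulls it back to 0 as soon as it is let go (about 0.05 N m at run, 0.2 N m at start).
- red_key_bow (a point): centre of the red plastic head of the key that starts the tea-cake press: a plate 34 mm wide (its x), 10 thick (its y), 32 tall (z up), 95 above the table, on the key's vertical axis. Axes turn with the key; at run x points to the green mark, within 40 degrees of world +x. Fixed grey console under it: 110 x 110, 55 high, red stripe; lock 32 across, 13 high on it.
- blue_key (a joint): turn of the blue-headed key, rad: 0 at run (its rest, on the green mark), growing clockwise seen from above; the hard stop at 1.0 (57 degrees, on the yellow mark) is start. A spring pulls it back to 0 as soon as it is let go (about 0.05 N m at run, 0.2 N m at start).
- blue_key_bow (a point): centre of the blue plastic head of the key that starts the dehumidifier: a plate 34 mm wide (its x), 10 thick (its y), 32 tall (z up), 95 above the table, on the key's vertical axis. Axes turn with the key; at run x points to the green mark, within 40 degrees of world +x. Fixed grey console under it: 110 x 110, 55 high, blue stripe; lock 32 across, 13 high on it.
Mind the look-alikes: they are no part of the job. What is shaped like the part that bears blue_key but brown or purple is not meant. What is shaped like the part that bears red_key but brown or pink is not meant.

How it is judged:
By the outcome, as a careful person would: the job done as asked, in the order asked, and still so for the second after the job is handed in, with the robot touching nothing.
It also fails if it takes over 32 s, if anything falls off the work surface, if the arm or the gripper's body presses on something with over 40 N, if the wrist force passes 120 N, or if a joint passes its speed limit or range.

### The arm

A 7-joint arm with a two-finger parallel gripper is mounted at the origin on the work surface. World frame = base frame: x ahead of the robot, y to its left, z up, the work surface at z = 0. Lengths are in m, angles in rad, forces in N, time in s.
With the tool pointing down it reaches from about 0.35 to 0.9 m from the base axis. Payload 8.1 kg.
Tool frame: the origin (TCP) lies at the very end of the fingers, on their centre line; the grasp point (between the pads) lies 19 mm behind it; z points along the fingers, y is the line along which they close (so a half turn about z gives the same grasp; the last joint's range is limited). The gripper opens to 92 mm and grips with 3 to 60 N. Pads are 19 mm wide; open, the fingers measure 130 mm over their backs; the gripper's body (75 mm by 190 mm) begins 47 mm behind the grasp point.
Start: joints at [1.131, 0.434, 0.025, 1.573, -0.012, 1.134, -0.075], TCP at [0.207, -0.59, 0.227] pointing down, gripper open.
Joint ranges: [-2.62, 2.62], [-0.44, 2.09], [-1.27, 1.32], [0.08, 2.57], [-1.32, 4.46], [0.12, 2], [-2.74, 2.74]. Speed limits (rad/s): [2.22, 2.22, 3.01, 3.01, 3.14, 3.14, 3.14].

### API

Orientations are given as a rotation vector (axis times angle).
In Python, from cell import arm gives the robot as it stands.
- The arm moves only by the tool jog_arm, never from a script. Its argument "rows" is a list of rows, each a list of 3 entries, a list of its own where there are three numbers: the shift along the world's x, y, z in cm, then the turn, a rotation vector about the world's x, y, z in degrees, then the opening, from 0 (shut) to 1 (fully open). A call has 1 to 8 rows; each row is the pose to reach, as a shift and turn from the pose commanded when the call began; what a row does not reach only later rows make up. A row lasts 1/8 s, in which the tool goes at most 62.5 mm and 10.7 degrees, less where a joint would pass 70% of its speed; a pose out of reach is approached as far as the arm can. A call with a gripper value outside its range is refused whole. The fingers move at their own pace and stop on an object; "newtons" is the grip in N (left out, the last holds). Time passes only in rows, so rows that repeat a pose let the fingers close. It gives the time, the measured TCP pose, the force, the opening and the grip force at its end, in the units of the state.
- arm.observe(): the state, without advancing time (a new reading comes with each control period).
- arm.get_image(name): name is "scene" or "top" or "wrist"; returns a dict with "img" (400x640x3 uint8, red, green, blue), "depth" (400x640 float32, m along the optical axis (not along the pixel's ray), 0 where there is no reading), "fx", "fy", "cx", "cy" (pixels), "dist_coeffs" ([k1, k2, p1, p2, k3] as OpenCV has them; the pictures are not rectified), "rvec" (rotation vector, rad) and "tvec" (3), from world to camera coordinates, as OpenCV has them; the wrist camera has in their place "mount" (4x4, takes a point from camera to tool coordinates, whose origin is the TCP and whose axes are the flange's). Camera axes: x right, y down, z forward; pixel columns grow to the right and rows downward; lengths in m; the calibration is good to about 2 mm. A picture is of the moment at which its call begins: read the wrist's pose just before it.
- arm.sign_off(): hands the job in; it is judged then, once.
The state is a dict: "clock": time; "joints": joint angles; "dq": joint speeds; "joint_efforts": joint torques, N m; "position": TCP position; "ee_rot": TCP orientation; "force": force on the tool from outside, world axes, zero at the start; "ft_torque": the same for the moment, N m; "width": opening from 0.0 (shut) to 1.0 (fully open); "gripper_force": force on a finger pad.
Only numpy, scipy, OpenCV 4.12 (cv2) and the standard library are available. Lean on these libraries where they do the work, as an engineer would, in place of code of your own. Each camera call takes 0.05 s, during which the arm holds its last target. There are 200 camera calls.

## Working session

There is one attempt and no reset: what is moved stays moved. The work goes in short steps, Python scripts to look and compute and a tool call to move; the robot and the scene stay as the last step left them, time stands still between calls to the robot, and variables do not carry over. Pictures are saved under pics/ and viewed, at most 10 in all, crops included, and the job is handed in when it is done.

Besides the shell and the picture viewer there is one more tool, called after "Call:" as a command line: name --argument value ..., lists and objects as JSON in quotes. jog_arm: Moves the arm, as the interface text tells. Its arguments: {"type":"object","properties":{"rows":{"type":"array","items":{"type":"array"}},"newtons":{"type":"number"}},"required":["rows"]}

```bash
mkdir -p pics; python3 - <<'E'
from cell import arm
import cv2,numpy as np
s=arm.observe();print(s)
for n in("top","scene"):
    d=arm.get_image(n);cv2.imwrite(f"pics/{n}0.png",d["img"][:,:,::-1]);np.savez(f"{n}0.npz",**d)
E
```

```text
{'clock': 0.0, 'joints': array([ 1.13139303,  0.43522259,  0.02498624,  1.57410645, -0.0116108 ,
        1.13398572, -0.07508743]), 'dq': array([-0.00046775,  0.00015968, -0.00052785, -0.00127574,  0.00071534,
        0.00080298,  0.00147388]), 'joint_efforts': array([-4.54974615e-04, -6.67846584e+01,  9.84820984e-01, -3.14455962e+01,
       -6.06786017e-02,  4.30432206e-02,  2.42250781e-04]), 'position': array([ 0.20631692, -0.58942092,  0.22594175]), 'ee_rot': array([-3.09566715e+00, -5.26182261e-01,  6.28438654e-04]), 'force': array([0.70604197, 1.0297147 , 0.55901417]), 'ft_torque': array([-0.03748469,  0.02134448, -0.00160044]), 'gripper_force': 0.0, 'width': 0.9990106587230954}
```

View pics/top0.png

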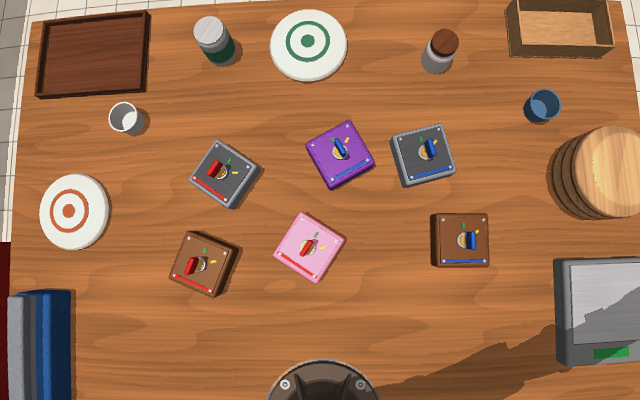

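View pics/scene0.png

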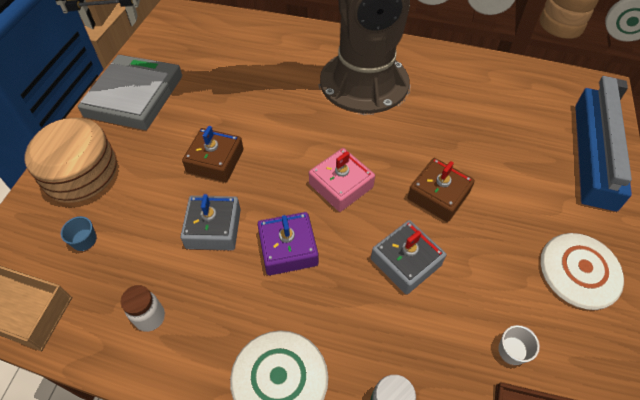

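The grey console with the red stripe is at about (225,173) in top and (409,255) in scene, with its red head at about (217,169) in top. The look-alikes are brown and pink. I'll measure the head and the marks next.

```bash
cat > h.py <<'E'
import cv2,numpy as np
from scipy.spatial.transform import Rotation as R
def cloud(d,box):
    u0,v0,u1,v1=box
    K=np.array([[d["fx"],0,d["cx"]],[0,d["fy"],d["cy"]],[0,0,1]],float)
    u,v=np.meshgrid(np.arange(u0,u1),np.arange(v0,v1))
    p=cv2.undistortPoints(np.stack([u.ravel(),v.ravel()],1).astype(float)[:,None],K,d["dist_coeffs"])[:,0]
    z=d["depth"][v0:v1,u0:u1].ravel()
    c=np.c_[p*z[:,None],z]
    hsv=cv2.cvtColor(np.ascontiguousarray(d["img"]),cv2.COLOR_RGB2HSV)[v0:v1,u0:u1].reshape(-1,3).astype(int)
    if "T" in d: w=c@d["T"][:3,:3].T+d["T"][:3,3]
    else: w=(c-np.ravel(d["tvec"]))@R.from_rotvec(np.ravel(d["rvec"])).as_matrix()
    return w,hsv,z>0
def report(d,box):
    w,h,ok=cloud(d,box)
    sat=ok&(h[:,1]>130)&(h[:,2]>70)
    red=sat&((h[:,0]<8)|(h[:,0]>172))&(w[:,2]>.082)
    top=red&(w[:,2]>.105)
    gr=sat&(h[:,0]>40)&(h[:,0]<85)&(w[:,2]>.045); ye=sat&(h[:,0]>20)&(h[:,0]<35)&(w[:,2]>.045)
    for n,m in(("red",red),("top",top),("green",gr),("yellow",ye)):
        if m.sum()<3: print(n,m.sum());continue
        q=w[m];print(n,m.sum(),q.mean(0).round(4),q.min(0).round(3),q.max(0).round(3))
        if n in("red","top"):
            r=cv2.minAreaRect((q[:,:2]*1000).astype(np.float32));print("  rect",r)
    return w,h
E
python3 - <<'E'
from h import *
for n,b in(("top",(185,135,265,212)),("scene",(370,220,447,292))):
    d=dict(np.load(n+"0.npz"));print(n);report(d,b)
E
```

```text
top
red 152 [0.5216 0.2018 0.1037] [0.508 0.191 0.083] [0.538 0.215 0.116]
  rect ((522.9313354492188, 202.65606689453125), (9.560836791992188, 33.086997985839844), 54.05963134765625)
top 93 [0.5224 0.2027 0.1105] [0.508 0.191 0.105] [0.538 0.215 0.116]
  rect ((522.9313354492188, 202.65606689453125), (9.560836791992188, 33.086997985839844), 54.05963134765625)
green 11 [0.548  0.186  0.0572] [0.544 0.183 0.056] [0.552 0.19  0.059]
yellow 17 [0.5224 0.1735 0.0564] [0.52  0.168 0.054] [0.525 0.179 0.058]
scene
red 146 [0.5276 0.2034 0.1029] [0.511 0.192 0.082] [0.54  0.215 0.115]
  rect ((525.3406372070312, 203.3421630859375), (10.378366470336914, 33.030879974365234), 53.266178131103516)
top 80 [0.5256 0.2033 0.1101] [0.511 0.192 0.106] [0.54  0.215 0.115]
  rect ((525.1973266601562, 203.44911193847656), (10.378366470336914, 32.673240661621094), 53.266178131103516)
green 10 [0.5483 0.1872 0.055 ] [0.544 0.184 0.052] [0.553 0.191 0.059]
yellow 18 [0.5224 0.1744 0.0551] [0.519 0.168 0.052] [0.526 0.18  0.058]
```

Call:
jog_arm --rows '[[[2,5,0],[0,0,8],1],[[4,10,0],[0,0,16],1],[[6,15,0],[0,0,24],1],[[8,20,0],[0,0,32],1],[[10,25,0],[0,0,40],1],[[12,30,0],[0,0,48],1],[[14,35,0],[0,0,56],1],[[16,40,0],[0,0,64],1]]'

```text
clock: 1.1
position: [0.3667, -0.1883, 0.2267]
ee_rot: [2.343, 2.093, -0.0]
force: [0.7, -0.3, 0.5]
width: 1.0
gripper_force: 0.0
```

Call:
jog_arm --rows '[[[2,5,0],[0,0,8],1],[[4,10,0],[0,0,16],1],[[6,15,0],[0,0,24],1],[[8,20,0],[0,0,32],1],[[10,25,0],[0,0,40],1],[[12,30,0],[0,0,48],1],[[14,35,0],[0,0,56],1],[[15.8,39.2,0],[0,0,61.7],1]]'

```text
clock: 2.1
position: [0.5248, 0.204, 0.2264]
ee_rot: [-0.938, -2.998, -0.0]
force: [-0.3, -0.0, 0.5]
width: 1.001
gripper_force: 0.0
```

Call:
jog_arm --rows '[[[0,0,0],[0,0,0],1],[[0,0,0],[0,0,0],1]]'

```text
clock: 2.35
position: [0.5241, 0.2014, 0.2261]
ee_rot: [-0.946, -2.995, 0.002]
force: [0.9, -0.0, -0.5]
width: 1.002
gripper_force: 0.0
```

```bash
cat > look.py <<'E'
import sys
from cell import arm
from h import *
def tool(s):
    T=np.eye(4);T[:3,:3]=R.from_rotvec(s["ee_rot"]).as_matrix();T[:3,3]=s["position"];return T
if __name__=="__main__":
    s=arm.observe();T=tool(s);d=arm.get_image("wrist");d["T"]=T@np.array(d["mount"])
    y=T[:3,1];print(s["clock"],s["position"],"yaw y",np.degrees(np.arctan2(y[1],y[0])),"z",T[:3,2].round(4),"F",s["force"],s["ft_torque"],"w",s["width"],s["gripper_force"],"q",s["joints"].round(2))
    w,h=report(d,(0,0,640,400))
    cv2.imwrite("pics/%s.png"%sys.argv[1],d["img"][:,:,::-1])
E
python3 look.py w1
```

```text
2.35 [0.5241427  0.20141204 0.22614072] yaw y 54.954095571910365 z [-1.2e-03 -9.0e-04 -1.0e+00] F [ 0.94495503 -0.0275803  -0.50846921] [ 0.05656946 -0.19758617  0.03242622] w 1.0017946437357923 0.0 q [ 0.09  0.44 -0.77  1.68  0.33  1.15  0.19]
red 1601 [0.4059 0.0711 0.1034] [0.353 0.013 0.082] [0.539 0.216 0.115]
  rect ((445.3463134765625, 113.60035705566406), (251.07508850097656, 34.16936492919922), 48.797245025634766)
top 905 [0.4279 0.0951 0.1107] [0.353 0.013 0.105] [0.539 0.216 0.115]
  rect ((445.17230224609375, 113.75421142578125), (251.10289001464844, 33.39204406738281), 48.73784637451172)
green 103 [0.3803 0.1565 0.0566] [0.357 0.003 0.055] [0.555 0.24  0.058]
yellow 411 [0.4301 0.1529 0.123 ] [0.336 0.021 0.054] [0.548 0.273 0.326]
```

View pics/w1.png

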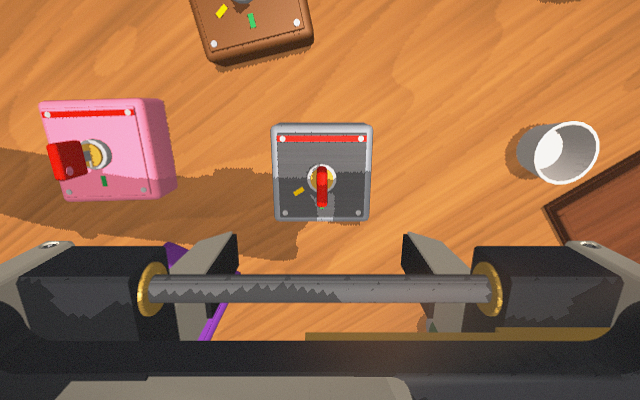

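The wrist picture shows the target grey console with its red-headed key at about (321,187), well centred between the fingers and aligned with them. I'll refine the position on that crop.

```bash
sed -i 's/(0,0,640,400)/(290,155,350,220)/' look.py; python3 look.py w2
```

```text
2.4 [0.52426707 0.20083164 0.2263339 ] yaw y 54.89980911547809 z [-7.0e-04 -1.2e-03 -1.0e+00] F [-0.4832074   0.10273579 -0.92068573] [ 0.10140627 -0.18374671  0.02345305] w 0.9984387025996629 0.0 q [ 0.09  0.44 -0.77  1.68  0.33  1.15  0.19]
red 419 [0.5218 0.2054 0.1096] [0.509 0.192 0.083] [0.539 0.216 0.114]
  rect ((523.3301391601562, 204.35768127441406), (9.321269035339355, 32.021671295166016), 55.184974670410156)
top 378 [0.523  0.2046 0.1112] [0.509 0.192 0.105] [0.539 0.216 0.114]
  rect ((523.3884887695312, 204.39247131347656), (9.315529823303223, 31.95717430114746), 54.91138458251953)
green 4 [0.553  0.1834 0.0567] [0.552 0.182 0.055] [0.554 0.185 0.058]
yellow 117 [0.5239 0.1929 0.0636] [0.513 0.168 0.055] [0.535 0.215 0.071]
```

Call:
jog_arm --rows '[[[0,0.2,-4],[0,0,0],1],[[0,0.3,-8],[0,0,0],0.6],[[0,0.3,-12],[0,0,0],0.5],[[0,0.3,-14.5],[0,0,0],0.4],[[0,0.3,-14.5],[0,0,0],0.4],[[0,0.3,-14.5],[0,0,0],0.4]]'

```text
clock: 3.2
position: [0.5251, 0.2048, 0.083]
ee_rot: [0.946, 2.995, 0.001]
force: [0.1, 0.2, 0.1]
width: 0.507
gripper_force: 0.0
```

Call:
jog_arm --newtons 25 --rows '[[[0,0,0],[0,0,0],0.2],[[0,0,0],[0,0,0],0.05],[[0,0,0],[0,0,0],0.0],[[0,0,0],[0,0,0],0.0],[[0,0,0],[0,0,0],0.0]]'

```text
clock: 3.82
position: [0.5239, 0.204, 0.0819]
ee_rot: [-0.945, -2.996, 0.004]
force: [-2.6, -4.5, 6.3]
width: 0.109
gripper_force: 25.0
```

```bash
python3 look.py w3|head -1
```

```text
3.825 [0.52391537 0.204023   0.08185916] yaw y 54.975838620448236 z [-0.001 -0.002 -1.   ] F [-2.61744704 -4.53224108  6.26188641] [-0.83179227  0.52046768  0.05850359] w 0.10931041782138745 24.99957650899887 q [ 0.01  0.6  -0.68  1.84  0.48  0.87  0.05]
```

View pics/w3.png

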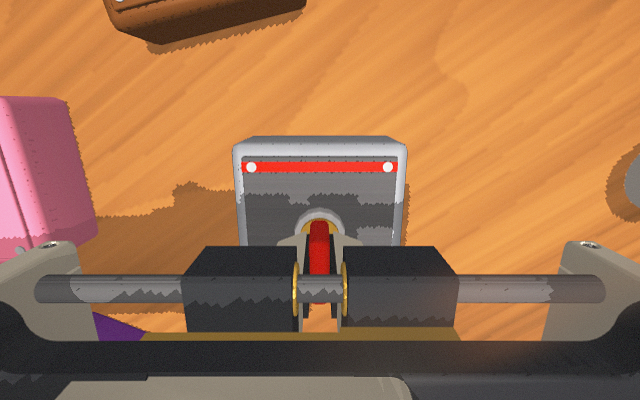

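The head is gripped at (320,250), with an opening of about 10 mm. Next I turn it clockwise.

Call:
jog_arm --newtons 50 --rows '[[[0,0,0],[0,0,0],0],[[0,0,0],[0,0,-9],0],[[0,0,0],[0,0,-18],0],[[0,0,0],[0,0,-27],0],[[0,0,0],[0,0,-36],0],[[0,0,0],[0,0,-45],0],[[0,0,0],[0,0,-52],0],[[0,0,0],[0,0,-55],0]]'

```text
clock: 4.88
position: [0.5233, 0.2037, 0.0818]
ee_rot: [2.224, 2.218, -0.005]
force: [-4.8, -5.9, 6.7]
width: 0.102
gripper_force: 50.0
```

```bash
python3 look.py w4|head -1
```

```text
4.875 [0.52332143 0.20370668 0.08184036] yaw y -0.16251995672494585 z [-0.002  -0.0028 -1.    ] F [-4.82804305 -5.85397937  6.67329643] [-1.09572607  1.00536942  0.17462676] w 0.10219268759115203 50.01224219799042 q [-0.16  0.54 -0.44  1.86  0.3   0.81 -0.75]
```

Call:
jog_arm --rows '[[[0,0,0],[0,0,-2],0],[[0,0,0],[0,0,-4],0],[[0,0,0],[0,0,-5],0],[[0,0,0],[0,0,-5],0]]'

```text
clock: 5.42
position: [0.5233, 0.2037, 0.0819]
ee_rot: [2.315, 2.123, -0.005]
force: [-5.0, -5.7, 8.3]
width: 0.109
gripper_force: 50.6
```

```bash
python3 look.py w5|head -1; python3 - <<'E'
from cell import arm
import cv2
a=arm.get_image("top")["img"][125:225,175:275,::-1];b=arm.get_image("scene")["img"][210:310,360:460,::-1]
cv2.imwrite("pics/c5.png",cv2.resize(cv2.hconcat([a,b]),(800,400),interpolation=2))
E
```

```text
5.425 [0.52332293 0.20369755 0.08185544] yaw y -4.947874854421906 z [-0.0018 -0.0029 -1.    ] F [-5.0318665  -5.67267907  8.32122044] [-1.21625145  0.94820199  0.80396489] w 0.10869527778167482 50.61767220497131 q [-0.17  0.54 -0.41  1.86  0.29  0.81 -0.82]
```

View pics/w5.png

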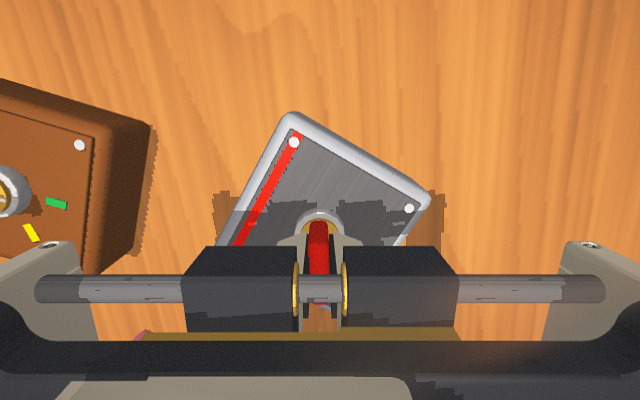

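The z-moment has jumped from 0.17 to 0.80 N·m, so the key is at the hard stop. The picture shows it still gripped at (320,245). I'll hold, then release.

Call:
jog_arm --rows '[[[0,0,0],[0,0,0],0],[[0,0,0],[0,0,0],0],[[0,0,0],[0,0,0],0],[[0,0,0],[0,0,0],0],[[0,0,0],[0,0,0],0],[[0,0,0],[0,0,0],0],[[0,0,0],[0,0,0],0],[[0,0,0],[0,0,0],0]]'

```text
clock: 6.58
position: [0.5233, 0.2037, 0.0819]
ee_rot: [2.314, 2.123, -0.005]
force: [-5.4, -6.0, 8.4]
width: 0.105
gripper_force: 50.6
```

Call:
jog_arm --rows '[[[0,0,0],[0,0,0],0],[[0,0,0],[0,0,0],0],[[0,0,0],[0,0,0],0]]'

```text
clock: 6.95
position: [0.5233, 0.2037, 0.0819]
ee_rot: [2.314, 2.123, -0.005]
force: [-4.3, -5.5, 8.2]
width: 0.107
gripper_force: 50.6
```

Call:
jog_arm --rows '[[[0,0,0],[0,0,0],1],[[0,0,0],[0,0,0],1],[[0,0,0],[0,0,0],1],[[0,0,0],[0,0,0],1],[[0,0,0],[0,0,0],1],[[0,0,0],[0,0,0],1],[[0,0,0],[0,0,0],1],[[0,0,0],[0,0,0],1]]'

```text
clock: 7.95
position: [0.5246, 0.2052, 0.0818]
ee_rot: [2.316, 2.122, 0.0]
force: [-0.3, -1.0, 0.3]
width: 0.932
gripper_force: 0.0
```

Call:
jog_arm --rows '[[[0,0,2],[0,0,0],1],[[0,0,6],[0,0,0],1],[[0,0,10],[0,0,0],1],[[0,0,14],[0,0,0],1],[[0,0,14],[0,0,0],1],[[0,0,14],[0,0,0],1]]'

```text
clock: 8.7
position: [0.5242, 0.2048, 0.2212]
ee_rot: [2.316, 2.122, -0.001]
force: [0.3, 0.4, -0.6]
width: 1.002
gripper_force: 0.0
```

```bash
python3 look.py w6
```

```text
8.7 [0.52422991 0.20478041 0.22121234] yaw y -5.014854907033173 z [-4.e-04 -5.e-04 -1.e+00] F [ 0.30699073  0.37868912 -0.64623663] [-0.09263102 -0.13305129 -0.01168162] w 1.0015707531215066 0.0 q [-0.12  0.38 -0.46  1.7   0.19  1.1  -0.73]
red 572 [0.5242 0.2061 0.1058] [0.509 0.193 0.082] [0.54  0.216 0.113]
  rect ((524.214111328125, 204.16395568847656), (9.557729721069336, 33.45170211791992), 55.55511474609375)
top 404 [0.5241 0.2049 0.1109] [0.509 0.193 0.105] [0.539 0.216 0.113]
  rect ((524.1983642578125, 204.14527893066406), (9.501276969909668, 33.450927734375), 55.815956115722656)
green 45 [0.5487 0.1867 0.0567] [0.544 0.183 0.055] [0.554 0.191 0.058]
yellow 191 [0.5265 0.1994 0.0655] [0.518 0.167 0.055] [0.535 0.215 0.07 ]
```

View pics/w6.png

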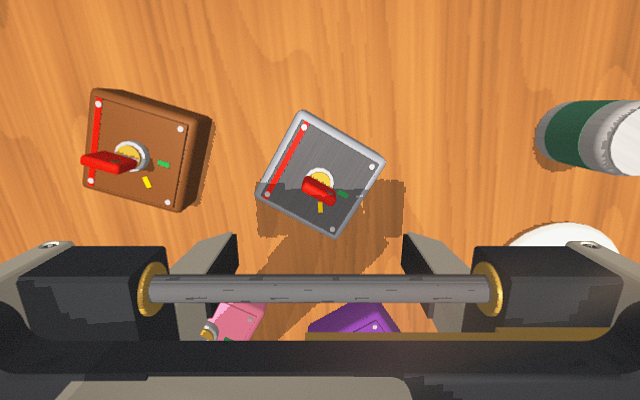

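The key at (320,190) is back on the green mark (angle 55.6, against 55 before). The gripper is clear of it.

```bash
python3 -c "
from cell import arm
print(arm.sign_off())"
```

```text
the job is handed in; nothing more can be done
None
```

I turned the red-headed key clockwise to its hard stop at start, held it there for about 1.5 s and let it go; the camera shows it back at run. I didn't touch the blue key, and I handed the job in at about 8.7 s of the 32 s allowed.

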